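# Index the revolving setting anvil to the flat die and lock it

## Robot

A 6-joint arm with a two-finger parallel gripper is mounted at the origin on the work surface. World frame = base frame: x ahead of the robot, y to its left, z up, the work surface at z = 0. Lengths are in m, angles in degrees, forces in N, time in s.
With the tool pointing down it reaches from about 0.25 to 0.8 m from the base axis. Payload 8.5 kg.
Tool frame: the origin (TCP) lies midway between the tips of the shut fingers; the grasp point (between the pads) lies 19 mm behind it; z points along the fingers, y is the direction in which the jaws open and shut (so a half turn about z gives the same grasp; the last joint's range is limited). The gripper opens to 85 mm and grips with 20 to 120 N. Pads are 22 mm wide; open, the fingers measure 114 mm over their backs; the gripper's body (76 mm by 85 mm) begins 54 mm behind the grasp point. The pads swing forward as they close: fully open they stand 13 mm farther back than shut.
Start: joints at [-68.468, 13.648, -0.773, 75.585, 0, 90], TCP at [0.193, -0.488, 0.231] pointing down, gripper open.
Joint ranges: [-152.45, 152.45], [-59.26, 108.67], [-65.41, 83.53], [-104.44, 129.93], [-82.83, 76.93], [-180, 180]. Speed limits (degrees/s): [127.2, 127.2, 159.86, 180, 180, 180].

## Interface

Orientations are given as a 3x3 rotation matrix whose columns are the frame's x, y, z axes.
In Python, from plant import arm, optics gives the robot as it stands. The module is installed in compiled form; this text tells all that it offers.
- The arm moves only by the tool drive_tool, never from a script. Its argument "targets" is text: rows parted by semicolons, each of 5 numbers parted by spaces: the shift along the tool's x, y, z in mm, then the turn about the tool's z in rad, then the finger opening in mm, from 0 to 85.4. In form: tx ty tz turn jaw; .... A call has 1 to 8 rows; each row shifts and turns the commanded pose from where the row before left it, along the tool's axes as they then stand; what a row does not reach is not made up. A row lasts 1/12 s, in which the tool goes at most 41.7 mm and 7.16 degrees, less where a joint would pass 70% of its speed; a pose out of reach is approached as far as the arm can. A call is refused whole if a number of a shift passes 41.7 or a number of a turn 0.125, either way. A call with a gripper value outside its range is refused whole. The fingers move at their own pace and stop on an object; "newtons" is the grip in N (left out, the last holds). Time passes only in rows, so rows that do not move let the fingers close. It gives the time, the measured TCP pose, the force and the opening at its end, in the units of the state.
- arm.sense(): the state, without advancing time (a new reading comes with each control period).
- optics.get_image(name): name is "scene" or "top" or "wrist"; returns a dict with "pixels" (384x512x3 uint8, red, green, blue), "fx", "fy", "cx", "cy" (pixels), "R" (3x3) and "t" (3): a world point X has camera coordinates R X + t. Camera axes: x right, y down, z forward; pixel columns grow to the right and rows downward; lengths in m; the calibration is good to about 2 mm. A picture is of the moment at which its call begins. There is no depth.
- arm.sign_off(): hands the job in, once; it reports no verdict.
Trained networks look in a picture, given as the dict that the camera call returned (one of the last four; its "shot" number tells which), for a name from the list of things; names that differ only in an ending like _2 or _b are one class to them, and where a whole thing is asked for, a point or a joint stands for the part that bears it (a point fixed in the world has none). Each returns a list of dicts, best first, with "score" (0 to 1); they miss things now and then, are a little off and sometimes report something else, mostly with a low value. They report only what shows in the picture. A call takes as long as a camera call.
- optics.look_for(picture, target): "position" ([column, row] in pixels, amid what is visible of it).
- optics.masks_of(picture, target): "region" (384x512 bool, what is visible of it) and "position" ([column, row] in pixels, amid what is visible of it).
The state is a dict: "time_s": time; "joints": joint angles; "dq": joint speeds; "effort": joint torques, N m; "tool_pos": TCP position; "tool_rot": TCP orientation; "wrist_force": force on the tool from outside, world axes, zero at the start; "torque": the same for the moment, N m; "finger_gap": finger opening in m.
Only numpy, scipy, OpenCV 4.12 (cv2) and the standard library are available. Lean on these libraries where they do the work, as an engineer would, in place of code of your own. Each camera call takes 0.05 s, during which the arm holds its last target.

## Task

The revolving anvil was left unlocked. Turn its disc the shorter way round until the wide flat die stands at the strap rest, then feel for the locking slot there and push the index pin fully home without forcing it. Let go of it and leave the other things on the bench where they are.

Things in the scene. Friction and masses are not known exactly. Their poses are not given: they have to be found in the camera images.
- anvil_base: fixed cast-iron base of the revolving anvil, 212 mm across, bolted to the bench, with two opposite ears along its +y and -y axes, 30 mm high, reaching 188 mm out. Origin: on the turning axis of the disc, at bench height; z up. On one ear stands the strap rest, on the other the rivet dish; which is where changes from day to day.
- turret (a joint): turning of the anvil's disc about the vertical axis of anvil_base, in rad, growing anticlockwise seen from above; 0 when the wide flat die points along +x of anvil_base. There is no stop: turns add up, and 6.283 more or less is the same place. Turning takes about 4 N at the pin's knob.
- disc_mid (a point): centre of the disc's top face, 60 mm above the bench: steel disc 212 mm across, 14 mm thick. Six die places at 60 degree steps, 82 mm from the axis; anticlockwise from the wide flat die: narrow cup die, tube die, empty socket, thin eyelet post, small dome die. None rises more than 24 mm above the disc; a nut in the middle rises 26 mm.
- flat_die (a point): centre of the top face of the wide flat die, a plain steel button 36 mm across standing 18 mm above the disc, the widest of the five dies; 82 mm from the turning axis
- pin (a joint): depth of the index pin in m: 0 pulled right up (as left at the start, within 2 mm), 0.005 when its foot meets the plate under the disc, 0.015 fully home in a slot. It slides straight up and down, rides round with the disc and stays at any height where it is left; sliding it takes about 3 N.
- knob_mid (a point): centre of the pin's round black knob, an upright cylinder 28 mm across, 24 mm tall; 133 mm above the bench with the pin up, 118 mm when home; 58 mm from the turning axis, 210 degrees anticlockwise from the flat die. It is the handle for turning the disc too, and spins freely on the pin, so a hand carrying it round need not turn. Below it a 10 mm shank and a 20 mm guide up to 88 mm height.
- plate_mid (a point): point on the turning axis, level with the top of the fixed index plate hidden under the disc, 44 mm above the bench. The plate has six radial slots at 60 degree steps, 12 mm wide, for the 10 mm pin, one for each die place. It is clamped by hand: with the die square to the strap rest, the slot may lie up to 10 degrees round to either side and is found by feel only.
- pin_foot (a point): centre of the flat underside of the pin, 58 mm from the axis; the last 2.5 mm taper from 10 to 7.4 mm. Under light pressure (5 to 10 N) it slides on the index plate, and it drops when it meets the slot, whose edges then hold the disc. More than 30 N on the foot scars the plate. It can come 5 mm down before it touches the plate.
- rest_top (a point): centre of the flat top of the strap rest, a fixed steel table 80 by 56 mm on an iron post, 78 mm above the bench, centre 152 mm from the turning axis on one of the two ears. A die is at the rest when it points to it.
- rivet_dish: fixed round aluminium dish of brass rivets, 68 mm across, on the other ear; origin at its foot, 30 mm above the bench. Its rim is 72 mm above the bench.
- mallet: loose mallet lying on the bench, 250 mm long, pale cylindrical head 64 mm across; origin on the bench near the middle of the handle, handle towards -x
- rivet_tin: loose closed round tin, 72 mm across, 75 mm tall; origin at the centre of its underside
- bench_block: loose iron bench block, 75 by 75 by 35 mm, with three blind holes in its top; origin at the centre of its underside

How it is judged:
By the outcome, as a careful person would: the job done as asked, in the order asked, and still so for the second after the job is handed in, with the robot touching nothing.
It also fails if it takes over 51 s, if anything falls off the work surface, if the arm or the gripper's body presses on something with over 40 N, if the wrist force passes 120 N, or if a joint passes its speed limit or range.

## Working session

There is one attempt and no reset: what is moved stays moved. The work goes in short steps, Python scripts to look and compute and a tool call to move; the robot and the scene stay as the last step left them, time stands still between calls to the robot, and variables do not carry over. Pictures are saved under pics/ and viewed, and the job is handed in when it is done.

Besides the shell and the picture viewer there is one more tool, called as a command line: name --argument value ..., lists and objects as JSON in quotes. drive_tool: Moves the arm, as the interface text tells. Its arguments: {"type":"object","properties":{"targets":{"type":"string"},"newtons":{"type":"number"}},"required":["targets"]}

```bash
mkdir -p pics; cat > h.py <<'E'
import numpy as np, cv2
from plant import arm, optics
def ray(p,uv):
    R=np.array(p["R"]);t=np.array(p["t"]);d=R.T@np.array([(uv[0]-p["cx"])/p["fx"],(uv[1]-p["cy"])/p["fy"],1]);return -R.T@t,d
def atz(p,uv,z):
    c,d=ray(p,uv);return c+d*(z-c[2])/d[2]
def proj(p,X):
    c=np.array(p["R"])@np.array(X)+np.array(p["t"]);return c[0]/c[2]*p["fx"]+p["cx"],c[1]/c[2]*p["fy"]+p["cy"]
def save(p,n): cv2.imwrite("pics/"+n,p["pixels"][:,:,::-1])
E
python3 - <<'E'
from h import *
s=arm.sense();print({k:np.round(s[k],3).tolist() for k in s})
Z={"turret":.06,"flat_die":.078,"pin":.133,"knob_mid":.133,"rest_top":.078,"rivet_dish":.06,"disc_mid":.06,"anvil_base":.03,"mallet":.03,"rivet_tin":.075,"bench_block":.035}
for n in ("top","scene"):
    p=optics.get_image(n);save(p,n+"0.png")
    print(n,"cam",np.round(ray(p,(0,0))[0],3))
    for k,z in Z.items():
        try:
            for r in optics.look_for(p,k)[:2]: print(k,round(r["score"],2),np.round(r["position"],1),np.round(atz(p,r["position"],z),3))
        except Exception as e: print(k,e)
E
```

```text
{'time_s': 0.0, 'joints': [-68.469, 13.679, -0.816, 75.583, 0.001, 90.001], 'dq': [0.066, -0.087, 0.004, -0.049, -0.065, 0.095], 'effort': [-0.004, -53.878, 34.644, 0.018, -0.0, -0.0], 'tool_pos': [0.193, -0.488, 0.231], 'tool_rot': [[0.93, 0.367, -0.0], [0.367, -0.93, 0.001], [0.0, -0.001, -1.0]], 'wrist_force': [-0.239, -0.206, 0.924], 'torque': [-0.03, -0.029, 0.031], 'finger_gap': 0.085}
top cam [ 0.391 -0.049  1.249]
turret 0.93 [261.1 194.5] [ 0.533 -0.088  0.06 ]
flat_die 0.9 [258.4 195.7] [ 0.527 -0.079  0.078]
pin 0.6 [246.8 179.9] [ 0.571 -0.042  0.133]
pin 0.44 [303.6 182.8] [ 0.56  -0.218  0.133]
knob_mid 0.49 [248.5 177.3] [ 0.579 -0.048  0.133]
rest_top 0.96 [304.3 184.7] [ 0.562 -0.229  0.078]
rivet_dish 0.87 [212.6 204.4] [0.502 0.071 0.06 ]
disc_mid 0.63 [263.4 198.3] [ 0.521 -0.096  0.06 ]
anvil_base 0.85 [259.9 194.1] [ 0.538 -0.085  0.03 ]
mallet 0.97 [382.6 205.7] [ 0.494 -0.497  0.03 ]
rivet_tin 0.59 [ 98.7 160.6] [0.65  0.444 0.075]
bench_block 0.61 [ 92.6 229.1] [0.427 0.471 0.035]
bench_block 0.21 [248.6 178.4] [ 0.591 -0.048  0.035]
scene cam [ 1.27  -0.793  1.102]
turret 0.68 [248.6 217.8] [ 0.566 -0.112  0.06 ]
flat_die 0.88 [249.2 210.9] [ 0.558 -0.1    0.078]
pin 0.48 [263.2 197.8] [ 0.589 -0.065  0.133]
knob_mid 0.6 [267.9 194.4] [ 0.589 -0.044  0.133]
rest_top 0.92 [218.2 235.4] [ 0.561 -0.241  0.078]
rivet_dish 0.72 [267.3 178.5] [0.481 0.073 0.06 ]
rivet_dish 0.66 [324.5 136. ] [0.477 0.417 0.06 ]
disc_mid 0.55 [265.4 193.1] [0.527 0.012 0.06 ]
disc_mid 0.4 [248.6 207.8] [ 0.534 -0.079  0.06 ]
anvil_base 0.65 [247.9 214.1] [ 0.532 -0.081  0.03 ]
anvil_base 0.52 [324.9 135.2] [0.452 0.457 0.03 ]
mallet 0.92 [138.5 283. ] [ 0.49  -0.501  0.03 ]
rivet_tin 0.94 [370.8 155.2] [0.689 0.419 0.075]
bench_block 0.92 [322.1 134.8] [0.445 0.446 0.035]
bench_block 0.4 [265.4 195. ] [0.516 0.024 0.035]
```

```bash
python3 - <<'E'
import cv2
a=cv2.imread("pics/top0.png")[130:260,180:340];cv2.imwrite("pics/top0c.png",cv2.resize(a,None,fx=4.8,fy=4.5,interpolation=3))
a=cv2.imread("pics/scene0.png")[140:280,170:330];cv2.imwrite("pics/scene0c.png",cv2.resize(a,None,fx=4.8,fy=4.2,interpolation=3))
E
```

```text
(no output)
```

View pics/top0c.png

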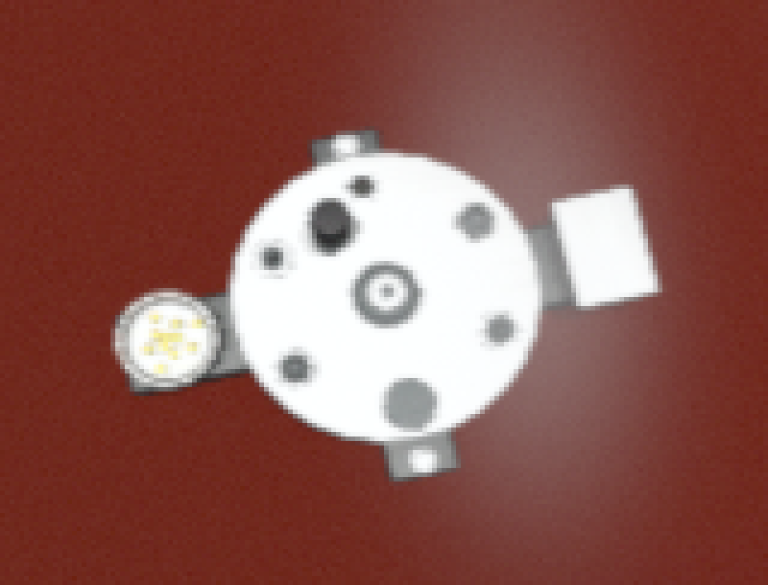

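View pics/scene0c.png

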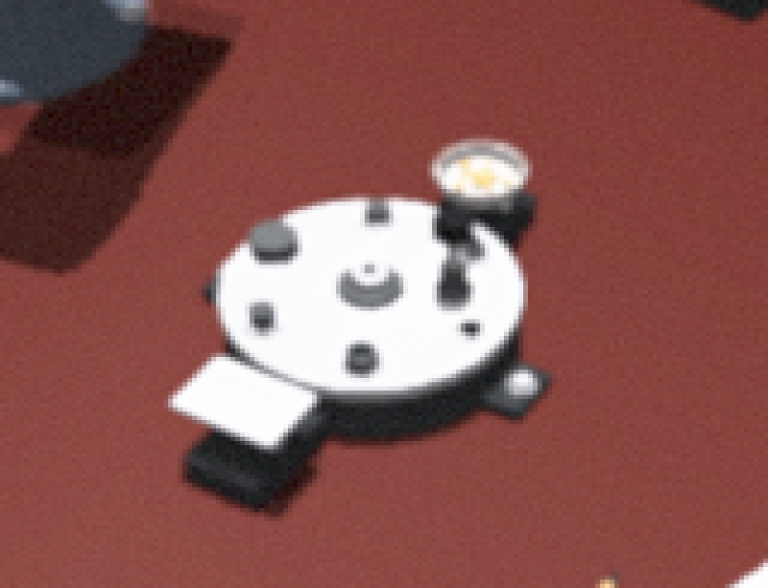

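View pics/scene0.png

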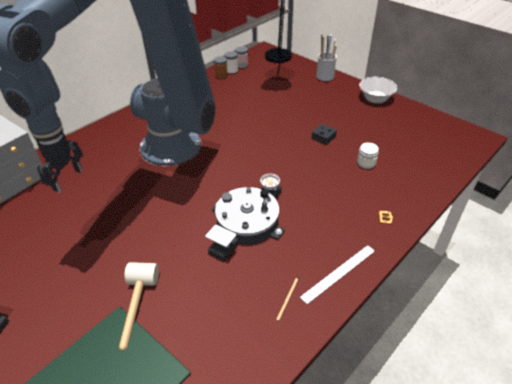

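```bash
python3 - <<'E'
from h import *
p=optics.get_image("top")
U=lambda x,y:(180+(x+.5)/4.8-.5,130+(y+.5)/4.5-.5)
edge=[atz(p,U(*q),.06)[:2] for q in((232,293),(542,293),(387,152),(387,440))];print("edge",np.round(edge,4))
nut=atz(p,U(387,291),.086);print("nut",nut)
# disc ellipse by bright threshold
g=p["pixels"].min(2);m=(g>200).astype(np.uint8);c,l,st,ce=cv2.connectedComponentsWithStats(m)
k=l[198,250];mm=cv2.morphologyEx((l==k).astype(np.uint8),cv2.MORPH_CLOSE,np.ones((15,15)));cs,_=cv2.findContours(mm,0,1);ct=max(cs,key=cv2.contourArea)
P=np.array([atz(p,q[0],.06)[:2] for q in ct]);A=np.c_[2*P,np.ones(len(P))];s=np.linalg.lstsq(A,(P**2).sum(1),rcond=None)[0];print("fit",s[:2],np.sqrt(s[2]+s[:2]@s[:2]))
C=s[:2]
for n,uv,z in(("flat",U(411,404),.078),("knobtop",U(331,215),.145),("rest",U(607,247),.078),("dish",U(166,340),.07)):
    X=atz(p,uv,z);d=X[:2]-C;print(n,np.round(X,4),"r",np.hypot(*d),"ang",np.degrees(np.arctan2(d[1],d[0])))
for n in("flat_die","rest_top","knob_mid","rivet_dish"):
    r=optics.masks_of(p,n)[0];X=atz(p,r["position"],{"knob_mid":.133}.get(n,.078));d=X[:2]-C;print(n,r["score"],r["position"],np.hypot(*d),np.degrees(np.arctan2(d[1],d[0])))
E
```

```text
edge [[ 0.5338  0.0206]
 [ 0.5313 -0.1917]
 [ 0.6375 -0.0872]
 [ 0.4257 -0.0839]]
nut [ 0.53087587 -0.08476062  0.086     ]
fit [ 0.53219152 -0.08422369] 0.10443371994164455
flat [ 0.4505 -0.0998  0.078 ] r 0.08312466640405562 ang -169.20796733898706
knobtop [ 0.5764 -0.0479  0.145 ] r 0.057245409548071696 ang 39.36853293026234
rest [ 0.5621 -0.2345  0.078 ] r 0.15319099770937114 ang -78.73462906394299
dish [0.4989 0.0648 0.07  ] r 0.15265790199563556 ang 102.58601951749657
flat_die 0.77 [258.1, 197.8] 0.013317410549267298 151.86991091621016
rest_top 0.68 [304.4, 186.2] 0.14670242143349901 -80.42234730232788
knob_mid 0.65 [247.0, 176.4] 0.06431766498440271 39.76569669777544
rivet_dish 0.62 [212.8, 205.0] 0.15630382865145695 102.34043103015554
```

drive_tool --targets "32 -17 0 0 70; 32 -17 0 0 70; 32 -17 0 0 70; 32 -17 0 0 70; 32 -17 0 0 70; 32 -17 0 0 70; 32 -17 0 0 70; 32 -17 0 0 70" --newtons 40

```text
time_s: 2.12
tool_pos: [0.3818, -0.2664, 0.2315]
tool_rot: [[0.93, 0.367, 0.0], [0.367, -0.93, -0.0], [0.0, 0.0, -1.0]]
wrist_force: [0.7, -0.8, 0.0]
finger_gap: 0.0699
```

drive_tool --targets "32 -17 0 0 70; 32 -17 0 0 70; 32 -17 0 0 70; 32 -17 0 0 70; 32 -17 0 0 70; 32 -17 0 0 70; 32 -17 0 0 70; 0 0 0 0 70"

```text
time_s: 2.78
tool_pos: [0.549, -0.0707, 0.2307]
tool_rot: [[0.929, 0.371, 0.001], [0.371, -0.929, 0.001], [0.002, -0.001, -1.0]]
wrist_force: [-1.0, -0.8, 0.6]
finger_gap: 0.0703
```

```bash
python3 - <<'E'
from h import *
s=arm.sense();print(s["time_s"],s["tool_pos"],np.round(s["tool_rot"],3).tolist(),s["joints"])
p=optics.get_image("wrist");save(p,"w1.png")
for k,z in(("knob_mid",.133),("flat_die",.078),("rest_top",.078)):
    for r in optics.look_for(p,k)[:2]: print(k,r["score"],r["position"],atz(p,r["position"],z))
for X in((.5762,-.0472,.133),(.5318,-.0845,.086)):print(proj(p,X))
E
```

```text
2.7833 [ 0.54903745 -0.07072899  0.23070092] [[0.929, 0.371, 0.001], [0.371, -0.929, 0.001], [0.002, -0.001, -1.0]] [-7.39217316e+00  1.64319900e+01  2.98487804e+00  7.64881657e+01
  9.30183825e-02  1.50844344e+02]
knob_mid 0.68 [241.4, 153.2] [ 0.57490897 -0.04864432  0.133     ]
knob_mid 0.39 [266.3, 176.5] [ 0.56544515 -0.07208182  0.133     ]
flat_die 0.87 [263.2, 185.5] [ 0.54363118 -0.07941136  0.078     ]
rest_top 0.73 [422.3, 219.6] [ 0.56857373 -0.23274815  0.078     ]
(np.float64(240.17775324055896), np.float64(150.83330269246014))
(np.float64(263.63238907746876), np.float64(201.55025198914643))
```

View pics/w1.png

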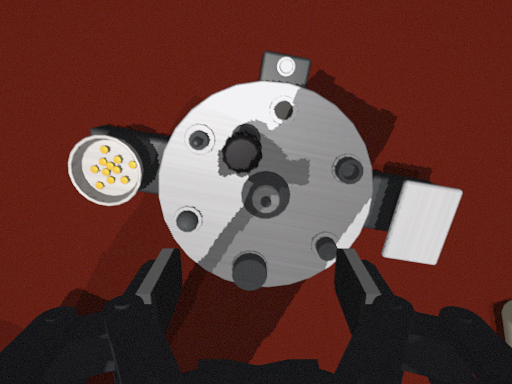

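```bash
python3 - <<'E'
from h import *
p=optics.get_image("wrist");save(p,"w1b.png")
C=atz(p,(266,200),.084)[:2]; print("C",C)
for n,uv,z in(("flat",(250,268),.078),("knobtop",(242,154),.145),("rest",(423.5,222),.078),("post",(199,138),.08),("sock",(284,109),.06),("tube",(348,168),.08),("cup",(325,245),.08),("dome",(187,221),.08),("dish",(105,168),.07)):
    X=atz(p,uv,z);d=X[:2]-np.array([.532,-.0843]);print(n,np.round(X,4),"r",np.hypot(*d),"ang",np.degrees(np.arctan2(d[1],d[0])))
a=p["pixels"][60:300,60:480,::-1];cv2.imwrite("pics/w1c.png",cv2.resize(a,None,fx=1.9,fy=1.9,interpolation=3))
# disc circle fit from mask
r=optics.masks_of(p,"turret")[0];m=r["region"].astype(np.uint8);cs,_=cv2.findContours(m,0,1);ct=cv2.convexHull(max(cs,key=cv2.contourArea))
P=np.array([atz(p,q[0],.06)[:2] for q in ct]);A=np.c_[2*P,np.ones(len(P))];s=np.linalg.lstsq(A,(P**2).sum(1),rcond=None)[0];print("fit",s[:2],np.sqrt(s[2]+s[:2]@s[:2]))
E
```

```text
C [ 0.52885804 -0.09103363]
flat [ 0.4545 -0.104   0.078 ] r 0.080009271571919 ang -165.7437729152599
knobtop [ 0.5727 -0.0537  0.145 ] r 0.050913117915368886 ang 36.88753396852198
rest [ 0.5618 -0.2404  0.078 ] r 0.15888621108568965 ang -79.20638686627434
post [ 0.5593 -0.0155  0.08  ] r 0.07400558336594923 ang 68.37309783982079
sock [ 0.6088 -0.0771  0.06  ] r 0.07718270092348439 ang 5.388891593761733
tube [ 0.5831 -0.149   0.08  ] r 0.08239795683960079 ang -51.71072346710517
cup [ 0.5059 -0.1623  0.08  ] r 0.08222629055668977 ang -108.53098602035729
dome [ 0.4806 -0.0299  0.08  ] r 0.07485351316135407 ang 133.35616266299195
dish [0.4986 0.0581 0.07  ] r 0.14626046107222515 ang 103.18245233234508
fit [ 0.53159841 -0.08594456] 0.10570550515089257
```

View pics/w1c.png

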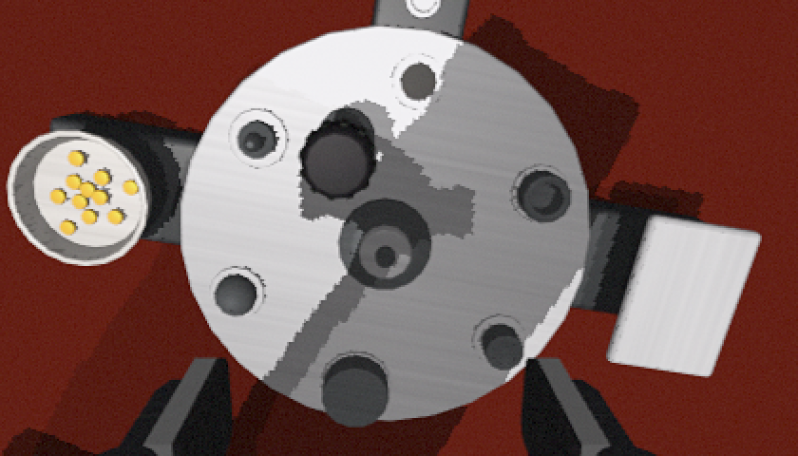

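drive_tool --targets "0 0 20 0 70; 0 0 0 0 70"

```text
time_s: 3.25
tool_pos: [0.544, -0.0758, 0.2093]
tool_rot: [[0.931, 0.365, -0.003], [0.365, -0.931, 0.0], [-0.003, -0.001, -1.0]]
wrist_force: [0.3, -0.4, -0.3]
finger_gap: 0.07
```

drive_tool --targets "19 -7 12 0 60; 18 -6 12 0 60; 0 0 12 0 60; 0 0 12 0 60; 0 0 0 0 60; 0 0 0 0 60"

```text
time_s: 3.75
tool_pos: [0.5746, -0.0498, 0.1635]
tool_rot: [[0.931, 0.366, -0.001], [0.366, -0.931, 0.0], [-0.001, -0.001, -1.0]]
wrist_force: [0.4, -0.0, 0.3]
finger_gap: 0.0602
```

```bash
python3 - <<'E'
from h import *
p=optics.get_image("wrist");s=arm.sense();print(s["tool_pos"]);save(p,"w2.png")
T=s["tool_pos"];print("tcp axis at .145",proj(p,[T[0],T[1],.145]))
r=optics.look_for(p,"knob_mid")
for q in r[:2]:print(q["score"],q["position"],atz(p,q["position"],.14))
E
```

```text
[ 0.5750536  -0.04984168  0.1641411 ]
tcp axis at .145 (np.float64(256.232210304918), np.float64(240.5048945824651))
0.58 [256.9, 228.2] [ 0.57972578 -0.04837452  0.14      ]
```

View pics/w2.png

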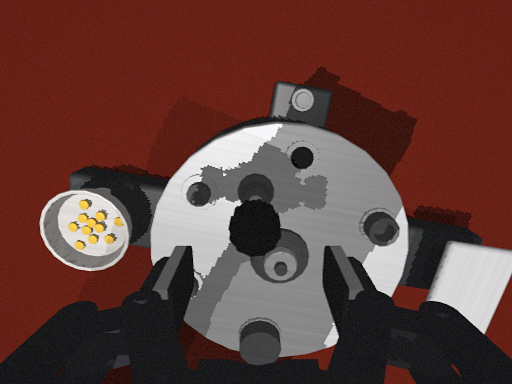

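drive_tool --targets "2 0 13 0 60; 0 0 13 0 60; 0 0 13 0 60; 0 0 12 0 60; 0 0 0 0 60; 0 0 0 0 28; 0 0 0 0 26; 0 0 0 0 26" --newtons 40

```text
time_s: 4.52
tool_pos: [0.5775, -0.0478, 0.1135]
tool_rot: [[0.93, 0.367, 0.001], [0.367, -0.93, 0.002], [0.002, -0.001, -1.0]]
wrist_force: [5.5, -0.8, 1.4]
finger_gap: 0.0268
```

drive_tool --targets "0 0 0 0 20; 0 0 0 0 20; 0 0 0 0 20; 0 0 0 0 20"

```text
time_s: 4.85
tool_pos: [0.5779, -0.0483, 0.1129]
tool_rot: [[0.93, 0.367, 0.002], [0.367, -0.93, 0.0], [0.002, 0.0, -1.0]]
wrist_force: [4.4, 3.3, 1.4]
finger_gap: 0.0268
```

```bash
python3 - <<'E'
from h import *
R=np.array([[.93,.367],[.367,-.93]])
a=np.radians(np.linspace(39.3,131.7,33));P=.058*np.c_[np.cos(a),np.sin(a)]*1000
Q=np.round(((P-P[0])@R)*2)/2; d=np.diff(Q,axis=0)
for i in range(0,32,8): print("; ".join(f"{x:g} {y:g} 0 0 20" for x,y in d[i:i+8]))
E
```

```text
-1 -3 0 0 20; -1 -2.5 0 0 20; -1.5 -2.5 0 0 20; -1 -2.5 0 0 20; -1.5 -2.5 0 0 20; -2 -2.5 0 0 20; -1.5 -2.5 0 0 20; -2 -2 0 0 20
-2 -2.5 0 0 20; -2 -2 0 0 20; -2 -2 0 0 20; -2.5 -2 0 0 20; -2 -1.5 0 0 20; -2.5 -1.5 0 0 20; -2.5 -1.5 0 0 20; -3 -1.5 0 0 20
-2.5 -1 0 0 20; -2.5 -1 0 0 20; -3 -1 0 0 20; -2.5 -1 0 0 20; -3 -0.5 0 0 20; -3 -0.5 0 0 20; -3 -0.5 0 0 20; -3 0 0 0 20
-2.5 -0.5 0 0 20; -3 0.5 0 0 20; -3 0 0 0 20; -3 0.5 0 0 20; -3 0.5 0 0 20; -2.5 0.5 0 0 20; -3 1 0 0 20; -2.5 1 0 0 20
```

drive_tool --targets "-1 -3 0 0 20; -1 -2.5 0 0 20; -1.5 -2.5 0 0 20; -1 -2.5 0 0 20; -1.5 -2.5 0 0 20; -2 -2.5 0 0 20; -1.5 -2.5 0 0 20; -2 -2 0 0 20"

```text
time_s: 5.52
tool_pos: [0.5606, -0.034, 0.1129]
tool_rot: [[0.93, 0.367, 0.003], [0.367, -0.93, 0.0], [0.003, 0.001, -1.0]]
wrist_force: [6.9, 4.2, -0.3]
finger_gap: 0.0268
```

drive_tool --targets "-2 -2.5 0 0 20; -2 -2 0 0 20; -2 -2 0 0 20; -2.5 -2 0 0 20; -2 -1.5 0 0 20; -2.5 -1.5 0 0 20; -2.5 -1.5 0 0 20; -3 -1.5 0 0 20"

```text
time_s: 6.18
tool_pos: [0.5378, -0.0271, 0.1128]
tool_rot: [[0.93, 0.367, 0.003], [0.367, -0.93, 0.001], [0.003, 0.0, -1.0]]
wrist_force: [6.0, 5.4, 0.9]
finger_gap: 0.0272
```

drive_tool --targets "-2.5 -1 0 0 20; -2.5 -1 0 0 20; -3 -1 0 0 20; -2.5 -1 0 0 20; -3 -0.5 0 0 20; -3 -0.5 0 0 20; -3 -0.5 0 0 20; -3 0 0 0 20"

```text
time_s: 6.85
tool_pos: [0.514, -0.03, 0.1126]
tool_rot: [[0.93, 0.367, 0.001], [0.367, -0.93, 0.001], [0.002, -0.001, -1.0]]
wrist_force: [2.0, 5.4, 2.4]
finger_gap: 0.0269
```

drive_tool --targets "-2.5 -0.5 0 0 20; -3 0.5 0 0 20; -3 0 0 0 20; -3 0.5 0 0 20; -3 0.5 0 0 20; -2.5 0.5 0 0 20; -3 1 0 0 20; -2.5 1 0 0 20"

```text
time_s: 7.52
tool_pos: [0.4936, -0.042, 0.1124]
tool_rot: [[0.93, 0.367, -0.0], [0.367, -0.93, 0.001], [0.0, -0.001, -1.0]]
wrist_force: [1.1, 4.7, 1.4]
finger_gap: 0.0269
```

drive_tool --targets "0 0 0 0 20; 0 0 0 0 20"

```text
time_s: 7.68
tool_pos: [0.493, -0.0425, 0.1121]
tool_rot: [[0.93, 0.367, -0.002], [0.367, -0.93, -0.001], [-0.002, 0.0, -1.0]]
wrist_force: [-1.8, -0.6, 1.1]
finger_gap: 0.0271
```

```bash
python3 - <<'E'
from h import *
s=arm.sense();print(s["time_s"],s["tool_pos"],s["wrist_force"])
for n in("top","wrist","scene"):
    p=optics.get_image(n);save(p,n+"3.png")
    a=p["pixels"][:,:,::-1]
    if n=="top":a=a[130:260,180:340];cv2.imwrite("pics/top3c.png",cv2.resize(a,None,fx=4.8,fy=4.5,interpolation=3))
    if n=="scene":a=a[140:280,170:330];cv2.imwrite("pics/scene3c.png",cv2.resize(a,None,fx=4.8,fy=4.2,interpolation=3))
E
```

```text
7.6833 [ 0.49302486 -0.04253597  0.11210538] [-1.84200853 -0.56179317  1.07622266]
```

View pics/top3c.png

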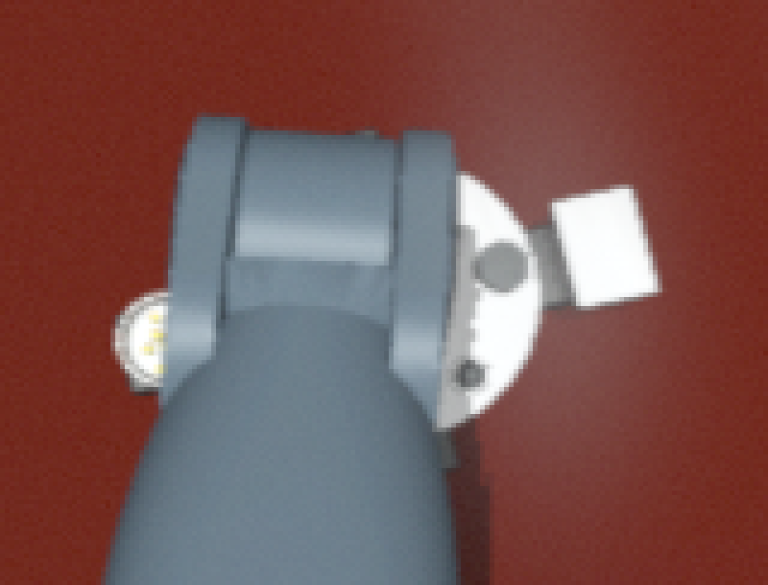

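View pics/wrist3.png

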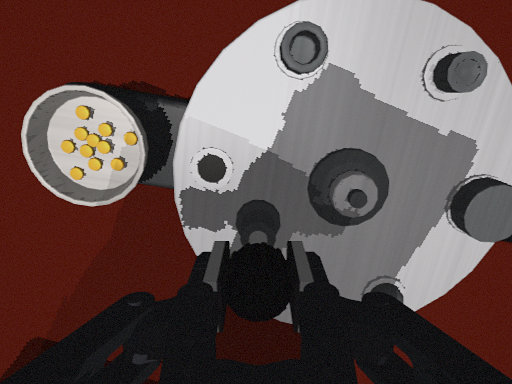

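View pics/scene3c.png

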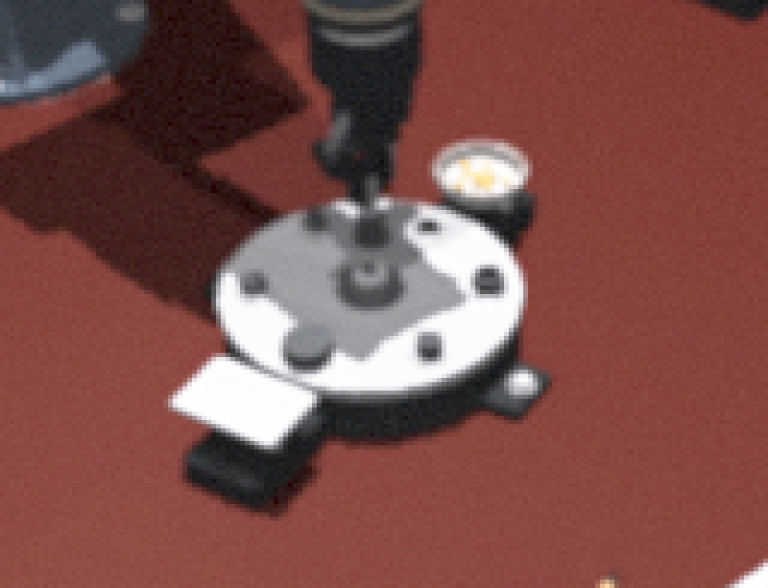

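drive_tool --targets "0 0 1 0 20; 0 0 1 0 20; 0 0 1 0 20; 0 0 0 0 20; 0 0 0 0 20"

```text
time_s: 8.25
tool_pos: [0.4935, -0.0422, 0.1094]
tool_rot: [[0.93, 0.367, -0.001], [0.367, -0.93, -0.0], [-0.001, -0.0, -1.0]]
wrist_force: [-6.3, -1.4, 6.9]
finger_gap: 0.0268
```

drive_tool --targets "0 0 0.5 0 20; 0 0 0.5 0 20; 0 0 0 0 20; 0 0 0 0 20"

```text
time_s: 8.58
tool_pos: [0.4929, -0.0426, 0.1079]
tool_rot: [[0.93, 0.367, -0.002], [0.367, -0.93, -0.001], [-0.002, 0.0, -1.0]]
wrist_force: [-5.6, -3.9, 0.9]
finger_gap: 0.0271
```

drive_tool --targets "0 0 0.5 0 20; 0 0 0.5 0 20; 0 0 0 0 20; 0 0 0 0 20"

```text
time_s: 8.92
tool_pos: [0.4929, -0.0427, 0.1073]
tool_rot: [[0.93, 0.367, -0.002], [0.367, -0.93, -0.001], [-0.002, 0.001, -1.0]]
wrist_force: [-7.5, -4.4, 7.8]
finger_gap: 0.0266
```

drive_tool --targets "0 0 0.5 0 20; 0 0 0 0 20; 0 0 0 0 20"

```text
time_s: 9.17
tool_pos: [0.4929, -0.0427, 0.1071]
tool_rot: [[0.93, 0.367, -0.001], [0.367, -0.93, -0.001], [-0.002, 0.001, -1.0]]
wrist_force: [-8.6, -3.9, 10.3]
finger_gap: 0.027
```

drive_tool --targets "-1 0.4 0 0 20; -1 0.4 0 0 20; -1 0.4 0 0 20; 0 0 0 0 20"

```text
time_s: 9.5
tool_pos: [0.4919, -0.0438, 0.107]
tool_rot: [[0.93, 0.367, 0.001], [0.367, -0.93, 0.001], [0.001, -0.001, -1.0]]
wrist_force: [-1.3, 4.3, 3.2]
finger_gap: 0.0269
```

drive_tool --targets "-1 0.4 0 0 20; -1 0.4 0 0 20; -1 0.4 0 0 20; 0 0 0 0 20"

```text
time_s: 9.83
tool_pos: [0.4897, -0.046, 0.1068]
tool_rot: [[0.93, 0.367, 0.001], [0.367, -0.93, 0.001], [0.001, -0.001, -1.0]]
wrist_force: [1.0, 5.2, 2.0]
finger_gap: 0.0271
```

drive_tool --targets "0 0 0.5 0 20; 0 0 0 0 20; 0 0 0 0 20"

```text
time_s: 10.08
tool_pos: [0.4897, -0.0461, 0.1063]
tool_rot: [[0.93, 0.367, 0.001], [0.367, -0.93, 0.001], [0.001, -0.001, -1.0]]
wrist_force: [-0.1, 5.3, 1.2]
finger_gap: 0.0266
```

drive_tool --targets "0 0 0.5 0 20; 0 0 0 0 20; 0 0 0 0 20"

```text
time_s: 10.33
tool_pos: [0.4898, -0.0461, 0.1058]
tool_rot: [[0.93, 0.367, 0.001], [0.367, -0.93, 0.001], [0.001, -0.001, -1.0]]
wrist_force: [0.2, 5.5, 2.3]
finger_gap: 0.0272
```

drive_tool --targets "0 0 0.5 0 20; 0 0 0 0 20; 0 0 0 0 20"

```text
time_s: 10.58
tool_pos: [0.4897, -0.0461, 0.1054]
tool_rot: [[0.93, 0.367, 0.001], [0.367, -0.93, 0.001], [0.001, -0.001, -1.0]]
wrist_force: [-0.6, 5.5, 3.4]
finger_gap: 0.027
```

drive_tool --targets "0 0 0.5 0 20; 0 0 0.5 0 20; 0 0 0 0 20; 0 0 0 0 20"

```text
time_s: 10.92
tool_pos: [0.4898, -0.046, 0.1045]
tool_rot: [[0.93, 0.367, 0.001], [0.367, -0.93, 0.001], [0.001, -0.001, -1.0]]
wrist_force: [-0.6, 6.1, 2.5]
finger_gap: 0.0265
```

drive_tool --targets "0 0 0.5 0 20; 0 0 0.5 0 20; 0 0 0.5 0 20; 0 0 0 0 20; 0 0 0 0 20"

```text
time_s: 11.33
tool_pos: [0.4899, -0.046, 0.103]
tool_rot: [[0.93, 0.367, 0.001], [0.367, -0.93, 0.001], [0.001, -0.001, -1.0]]
wrist_force: [-1.4, 5.5, 3.1]
finger_gap: 0.0269
```

drive_tool --targets "0 0 0.5 0 20; 0 0 0.5 0 20; 0 0 0.5 0 20; 0 0 0 0 20; 0 0 0 0 20"

```text
time_s: 11.75
tool_pos: [0.4899, -0.0459, 0.1015]
tool_rot: [[0.93, 0.367, 0.001], [0.367, -0.93, 0.001], [0.002, -0.001, -1.0]]
wrist_force: [-0.5, 5.9, 3.3]
finger_gap: 0.0267
```

drive_tool --targets "0 0 0.5 0 20; 0 0 0.5 0 20; 0 0 0.5 0 20; 0 0 0 0 20; 0 0 0 0 20"

```text
time_s: 12.17
tool_pos: [0.49, -0.0459, 0.1005]
tool_rot: [[0.93, 0.368, 0.002], [0.368, -0.93, 0.001], [0.002, -0.001, -1.0]]
wrist_force: [-1.3, 6.0, 9.9]
finger_gap: 0.027
```

drive_tool --targets "0 0 0.5 0 20; 0 0 0.5 0 20; 0 0 0 0 20; 0 0 0 0 20"

```text
time_s: 12.5
tool_pos: [0.4902, -0.0459, 0.1004]
tool_rot: [[0.93, 0.367, 0.003], [0.367, -0.93, 0.001], [0.003, -0.0, -1.0]]
wrist_force: [-3.6, 6.8, 19.7]
finger_gap: 0.0265
```

drive_tool --targets "0 0 0.5 0 20; 0 0 0 0 20; 0 0 0 0 20"

```text
time_s: 12.75
tool_pos: [0.4903, -0.0459, 0.1003]
tool_rot: [[0.93, 0.367, 0.003], [0.367, -0.93, 0.001], [0.003, 0.0, -1.0]]
wrist_force: [-6.5, 6.6, 23.9]
finger_gap: 0.0267
```

drive_tool --targets "-0.3 -0.6 -1 0 20; 0 0 0 0 20; 0 0 0 0 20; 0 0 0 0 20"

```text
time_s: 13.08
tool_pos: [0.4901, -0.0458, 0.1005]
tool_rot: [[0.93, 0.367, 0.003], [0.367, -0.93, 0.001], [0.003, 0.001, -1.0]]
wrist_force: [-1.3, 4.7, 13.3]
finger_gap: 0.0268
```

drive_tool --targets "-0.9 0.4 0 0 20; 0 0 0 0 20; 0 0 0 0 20; 0 0 0 0 20"

```text
time_s: 13.42
tool_pos: [0.49, -0.0459, 0.1005]
tool_rot: [[0.93, 0.368, 0.004], [0.368, -0.93, 0.002], [0.004, -0.0, -1.0]]
wrist_force: [0.8, 7.0, 11.9]
finger_gap: 0.0265
```

drive_tool --targets "0.9 -0.4 0 0 20; 0.9 -0.4 0 0 20; 0 0 0 0 20; 0 0 0 0 20"

```text
time_s: 13.75
tool_pos: [0.4903, -0.0455, 0.1005]
tool_rot: [[0.93, 0.367, 0.002], [0.367, -0.93, -0.0], [0.002, 0.001, -1.0]]
wrist_force: [-3.7, 2.0, 13.9]
finger_gap: 0.0266
```

```bash
python3 - <<'E'
from h import *
for n in("wrist","scene"):
    p=optics.get_image(n);save(p,n+"4.png")
b=cv2.imread("pics/wrist3.png")[180:384,160:360];c=cv2.imread("pics/wrist4.png")[180:384,160:360]
cv2.imwrite("pics/cmp.png",cv2.resize(np.hstack([b,c]),None,fx=2,fy=2,interpolation=3))
b=cv2.imread("pics/scene3.png")[160:210,220:290];c=cv2.imread("pics/scene4.png")[160:210,220:290]
cv2.imwrite("pics/cmp2.png",cv2.resize(np.hstack([b,c]),None,fx=5.6,fy=5.6,interpolation=3))
E
```

```text
(no output)
```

View pics/cmp.png

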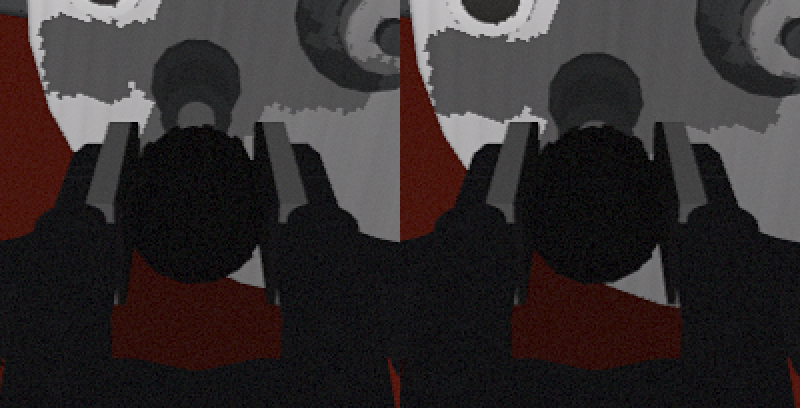

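View pics/cmp2.png

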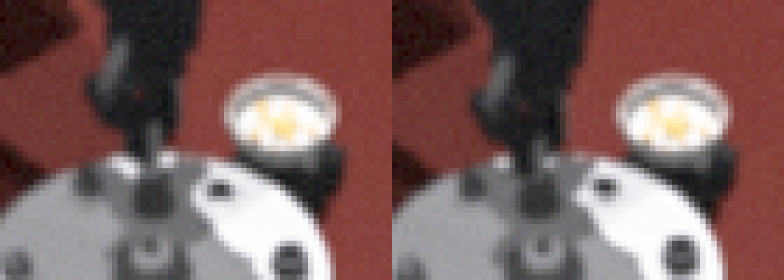

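drive_tool --targets "0 0 -1 0 20; 0 0 0 0 20; 0 0 0 0 50; 0 0 0 0 50; 0 0 0 0 50; 0 0 -20 0 50; 0 0 -20 0 50; 0 0 -20 0 50"

```text
time_s: 14.52
tool_pos: [0.489, -0.0455, 0.1606]
tool_rot: [[0.93, 0.367, -0.001], [0.367, -0.93, -0.0], [-0.001, -0.0, -1.0]]
wrist_force: [0.1, -0.9, -0.1]
finger_gap: 0.05
```

drive_tool --targets "0 0 0 0 0; 0 0 0 0 0; 0 0 0 0 0; 0 0 0 0 0; 0 0 0 0 0; 0 0 0 0 0"

```text
time_s: 15.02
tool_pos: [0.489, -0.0454, 0.1596]
tool_rot: [[0.93, 0.367, -0.001], [0.367, -0.93, 0.0], [-0.001, -0.001, -1.0]]
wrist_force: [-0.9, 0.7, -0.4]
finger_gap: -0.0002
```

```bash
python3 - <<'E'
from h import *
s=arm.sense();T=s["tool_pos"];print(s["time_s"],T,s["wrist_force"],s["finger_gap"])
p=optics.get_image("wrist");save(p,"w5.png");print("tcp at .13",proj(p,[T[0],T[1],.13]))
E
```

```text
15.0167 [ 0.48897769 -0.04537591  0.15957715] [-0.89904508  0.71949412 -0.38291447] -0.00022246830380859926
tcp at .13 (np.float64(256.0097987707051), np.float64(232.566105438807))
```

View pics/w5.png

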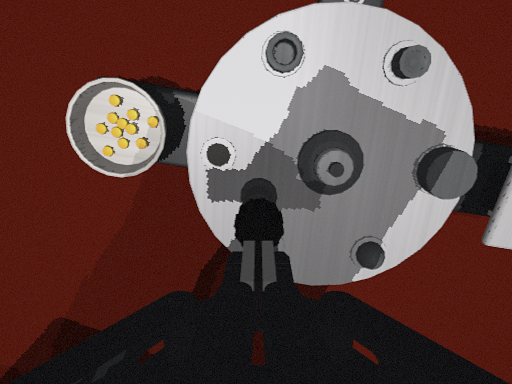

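drive_tool --targets "2 0 10 0 0; 0 0 10 0 0; 0 0 3 0 0; 0 0 2 0 0; 0 0 0 0 0; 0 0 0 0 0"

```text
time_s: 15.57
tool_pos: [0.4912, -0.0447, 0.1352]
tool_rot: [[0.93, 0.367, -0.0], [0.367, -0.93, 0.0], [-0.0, -0.0, -1.0]]
wrist_force: [-0.1, -0.3, 0.1]
finger_gap: -0.0002
```

drive_tool --targets "0 0 0.5 0 0; 0 0 0.5 0 0; 0 0 0 0 0; 0 0 0 0 0"

```text
time_s: 15.9
tool_pos: [0.4914, -0.0447, 0.1345]
tool_rot: [[0.93, 0.367, 0.0], [0.367, -0.93, 0.0], [0.0, 0.0, -1.0]]
wrist_force: [-1.0, -0.5, 0.2]
finger_gap: -0.0002
```

drive_tool --targets "0 0 0.5 0 0; 0 0 0.5 0 0; 0 0 0 0 0; 0 0 0 0 0"

```text
time_s: 16.23
tool_pos: [0.4913, -0.0447, 0.1333]
tool_rot: [[0.93, 0.367, -0.0], [0.367, -0.93, 0.0], [0.0, -0.0, -1.0]]
wrist_force: [1.4, 0.1, -0.6]
finger_gap: -0.0004
```

drive_tool --targets "0 0 0.5 0 0; 0 0 0.5 0 0; 0 0 0 0 0; 0 0 0 0 0"

```text
time_s: 16.57
tool_pos: [0.4912, -0.0446, 0.1323]
tool_rot: [[0.93, 0.367, -0.0], [0.367, -0.93, 0.0], [-0.0, -0.0, -1.0]]
wrist_force: [-0.2, 0.9, 0.2]
finger_gap: -0.0004
```

drive_tool --targets "0 0 0.5 0 0; 0 0 0 0 0; 0 0 0 0 0"

```text
time_s: 16.82
tool_pos: [0.4913, -0.0446, 0.1318]
tool_rot: [[0.93, 0.367, -0.0], [0.367, -0.93, 0.0], [-0.0, -0.0, -1.0]]
wrist_force: [0.7, -1.1, -0.5]
finger_gap: 0.0002
```

drive_tool --targets "0 0 0.5 0 0; 0 0 0 0 0; 0 0 0 0 0"

```text
time_s: 17.07
tool_pos: [0.4912, -0.0446, 0.1313]
tool_rot: [[0.93, 0.367, -0.0], [0.367, -0.93, 0.0], [-0.0, -0.0, -1.0]]
wrist_force: [0.8, -0.3, -1.0]
finger_gap: 0.0001
```

Already below the 3 mm-short height; the pin looks close to home. Continuing to feel.

drive_tool --targets "0 0 0.5 0 0; 0 0 0 0 0; 0 0 0 0 0"

```text
time_s: 17.32
tool_pos: [0.4913, -0.0446, 0.1308]
tool_rot: [[0.93, 0.367, -0.0], [0.367, -0.93, 0.0], [-0.0, -0.0, -1.0]]
wrist_force: [0.1, 0.1, -0.2]
finger_gap: 0.0006
```

drive_tool --targets "0 0 0.5 0 0; 0 0 0 0 0; 0 0 0 0 0"

```text
time_s: 17.57
tool_pos: [0.4913, -0.0447, 0.1303]
tool_rot: [[0.93, 0.367, -0.0], [0.367, -0.93, 0.0], [-0.0, -0.0, -1.0]]
wrist_force: [-0.5, -0.5, -0.2]
finger_gap: 0.0002
```

drive_tool --targets "0 0 0.5 0 0; 0 0 0 0 0; 0 0 0 0 0"

```text
time_s: 17.82
tool_pos: [0.4914, -0.0447, 0.13]
tool_rot: [[0.93, 0.367, 0.0], [0.367, -0.93, 0.0], [0.0, 0.0, -1.0]]
wrist_force: [-0.5, -0.6, 3.0]
finger_gap: -0.0002
```

drive_tool --targets "0 0 0.5 0 0; 0 0 0.5 0 0; 0 0 0 0 0; 0 0 0 0 0"

```text
time_s: 18.15
tool_pos: [0.4915, -0.0447, 0.1299]
tool_rot: [[0.93, 0.367, 0.001], [0.367, -0.93, -0.0], [0.001, 0.001, -1.0]]
wrist_force: [-3.2, 0.6, 13.5]
finger_gap: -0.0
```

drive_tool --targets "0 0 0.5 0 0; 0 0 0 0 0; 0 0 0 0 0"

```text
time_s: 18.4
tool_pos: [0.4917, -0.0447, 0.1298]
tool_rot: [[0.93, 0.367, 0.002], [0.367, -0.93, -0.0], [0.002, 0.001, -1.0]]
wrist_force: [-5.6, 0.6, 18.0]
finger_gap: 0.0001
```

drive_tool --targets "0 0 -3 0 0; 0 0 -20 0 0; 0 0 -35 0 0; 0 0 -35 0 0; -10 35 -10 0 0; -10 35 0 0 0; -10 35 0 0 0; -10 35 0 0 0"

```text
time_s: 19.07
tool_pos: [0.5056, -0.191, 0.2316]
tool_rot: [[0.93, 0.368, 0.001], [0.368, -0.93, -0.0], [0.001, 0.0, -1.0]]
wrist_force: [0.9, 0.0, 0.6]
finger_gap: -0.0003
```

drive_tool --targets "-20 30 0 0 0; -20 30 0 0 0; -20 30 0 0 0; -20 30 0 0 0; -20 30 0 0 0; 0 0 0 0 0; 0 0 0 0 0; 0 0 0 0 0"

```text
time_s: 19.73
tool_pos: [0.4672, -0.3656, 0.2308]
tool_rot: [[0.93, 0.366, -0.001], [0.366, -0.93, 0.001], [-0.0, -0.001, -1.0]]
wrist_force: [0.0, 0.8, 0.7]
finger_gap: 0.0001
```

```bash
python3 - <<'E'
from h import *
s=arm.sense();print(s["time_s"],s["tool_pos"],s["wrist_force"])
for n in("top","scene"):
    p=optics.get_image(n);save(p,n+"6.png");a=p["pixels"][:,:,::-1]
    if n=="top":a=a[130:260,180:340];cv2.imwrite("pics/top6c.png",cv2.resize(a,None,fx=4.8,fy=4.5,interpolation=3))
    else:
        a=a[140:280,170:330];cv2.imwrite("pics/scene6c.png",cv2.resize(a,None,fx=4.8,fy=4.2,interpolation=3))
E
```

```text
19.7333 [ 0.46723371 -0.36561522  0.23080917] [0.02435341 0.78299657 0.67247003]
```

View pics/top6c.png

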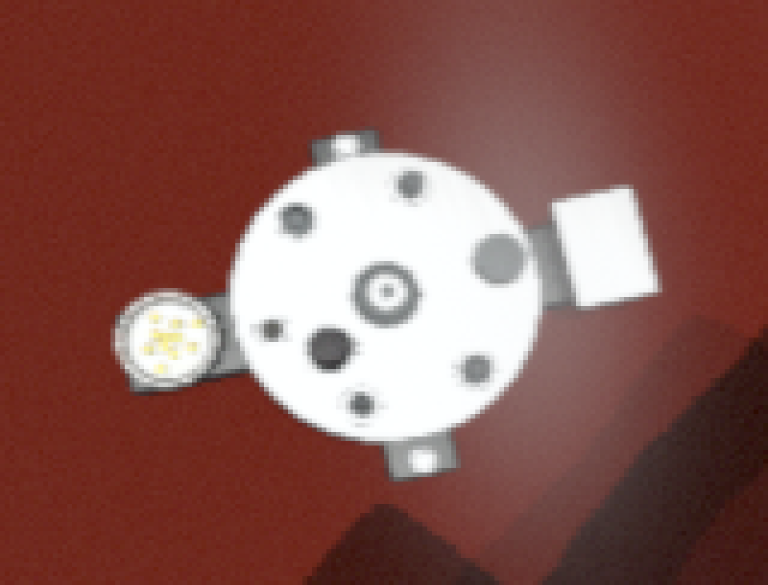

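View pics/scene6c.png

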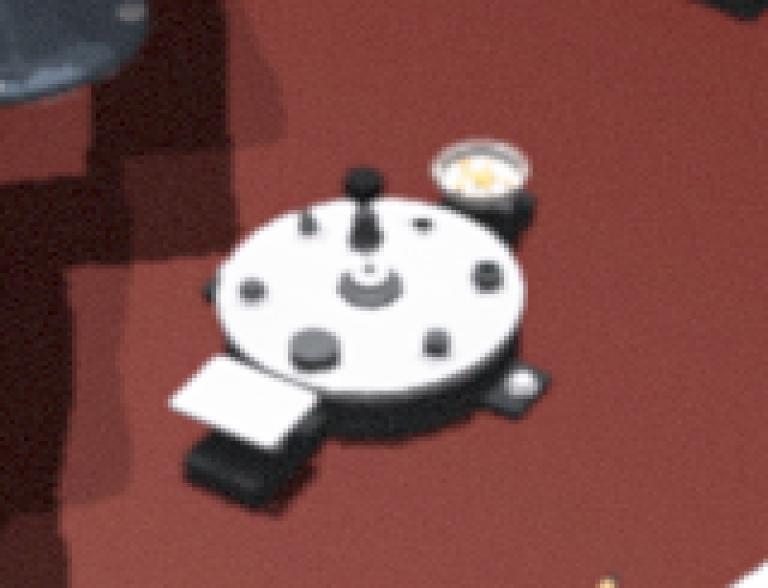

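```bash
python3 - <<'E'
from h import *
a0=np.array([.532,-.0845])
for n in("top","scene"):
    p=optics.get_image(n)
    # dark blob knob segmentation
    r=[q for q in optics.masks_of(p,"knob_mid")];print(n,[(q["score"],np.round(q["position"],1)) for q in r[:2]])
    for z in(.115,.118,.121,.133): print(z,np.round(proj(p,[.4912,-.0447,z]),1))
    c=np.round(proj(p,[.4912,-.0447,.118])).astype(int)
    g=p["pixels"].max(2)[c[1]-10:c[1]+14,c[0]-9:c[0]+10]
    print("origin",c-[9,10]);print(g)
E
```

```text
top []
0.115 [247.9 205.9]
0.118 [247.9 205.8]
0.121 [247.9 205.8]
0.133 [247.8 205.4]
origin [239 196]
[[255 255 255 255 255 255 255 255 255 255 255 255 255 238 189 133 138 169
  229]
 [255 255 255 255 255 255 255 255 255 255 255 255 255 252 212 146 132 149
  192]
 [255 255 255 255 255 255 255 255 255 255 255 255 255 254 227 170 130 136
  147]
 [255 255 255 255 255 255 255 255 255 255 255 255 255 255 247 205 143 126
  134]
 [247 255 255 255 255 255 255 255 255 255 255 255 255 255 255 237 194 145
  128]
 [223 246 255 255 255 255 255 254 253 253 253 255 255 255 255 254 236 198
  161]
 [231 254 255 255 255 255 251 236 222 220 221 238 249 254 255 255 254 251
  235]
 [229 254 255 255 255 250 219 159 122 120 118 136 174 231 252 255 255 255
  255]
 [223 247 255 255 252 220 155 101  91  89  88  88  95 175 234 253 255 255
  255]
 [227 242 255 255 237 181 106  96  94  92  91  93  81 118 183 234 253 255
  255]
 [254 255 255 254 223 153  95  95  97  97  98  98  95 100 162 205 241 255
  255]
 [255 255 255 255 230 163 101  99 101 101 101  97  89  95 168 228 252 255
  255]
 [255 255 255 254 225 15
[... 2299 characters left out ...]
 161 100 105 179 243 255 255 254 254 254 255
  255]
 [255 254 254 254 254 254 234 146 106 110 140 217 253 254 254 253 254 254
  254]
 [255 254 253 253 254 251 202 112  93  90  98 174 245 254 253 253 253 253
  251]
 [254 254 253 254 254 249 177  89  63  65  80 152 238 255 254 253 251 247
  229]
 [248 252 253 254 255 247 164  73  51  53  65 135 230 255 254 253 251 244
  225]
 [240 249 253 254 255 236 140  64  53  55  59 109 202 251 254 254 253 251
  243]
 [242 249 253 254 253 222 115  52  48  57  47  77 156 240 255 254 253 253
  251]
 [242 251 253 254 251 200 103  53  52  54  53  70 141 232 254 254 253 253
  253]
 [249 253 254 254 250 190 105  64  66  62  62  83 162 241 254 254 253 253
  253]]
```

```bash
python3 - <<'E'
from h import *
p=optics.get_image("scene")
def ext(img,c):
    g=cv2.cvtColor(img,cv2.COLOR_BGR2GRAY).astype(float)
    x0,y0=np.round(c).astype(int)
    col=g[:, x0-1:x0+2].mean(1)
    return np.round(col[y0-10:y0+16]),y0-10
for f,X in(("scene0",[.532+.058*np.cos(np.radians(40.2)),-.0845+.058*np.sin(np.radians(40.2))]),("scene6",[.532+.058*np.cos(np.radians(136.3)),-.0845+.058*np.sin(np.radians(136.3))])):
    img=cv2.imread(f"pics/{f}.png")
    for z in(.133,.131,.118,.088): print(f,z,np.round(proj(p,[*X,z]),2))
    c=proj(p,[*X,.125]);print(ext(img,c))
    a=img[int(c[1])-20:int(c[1])+30,int(c[0])-20:int(c[0])+20]
    cv2.imwrite(f"pics/{f}k.png",cv2.resize(a,None,fx=9,fy=9,interpolation=0))
cv2.imwrite("pics/kk.png",np.hstack([cv2.imread("pics/scene0k.png"),cv2.imread("pics/scene6k.png")]))
E
```

```text
scene0 0.133 [264.23 193.08]
scene0 0.131 [264.23 193.53]
scene0 0.118 [264.24 196.42]
scene0 0.088 [264.27 202.96]
(array([186., 124.,  91.,  64.,  51.,  49.,  47.,  49.,  47.,  32.,  22.,
        22.,  47.,  95., 132., 149., 142., 118.,  99.,  75.,  57.,  51.,
        50.,  51.,  61.,  66.]), np.int64(185))
scene6 0.133 [245.75 180.62]
scene6 0.131 [245.77 181.07]
scene6 0.118 [245.9  183.95]
scene6 0.088 [246.18 190.46]
(array([ 88.,  87.,  86.,  85.,  86.,  86.,  84.,  75.,  60.,  51.,  51.,
        49.,  40.,  29.,  20.,  50., 102., 127., 115.,  92.,  67.,  55.,
        52.,  50.,  53.,  60.]), np.int64(172))
```

View pics/kk.png

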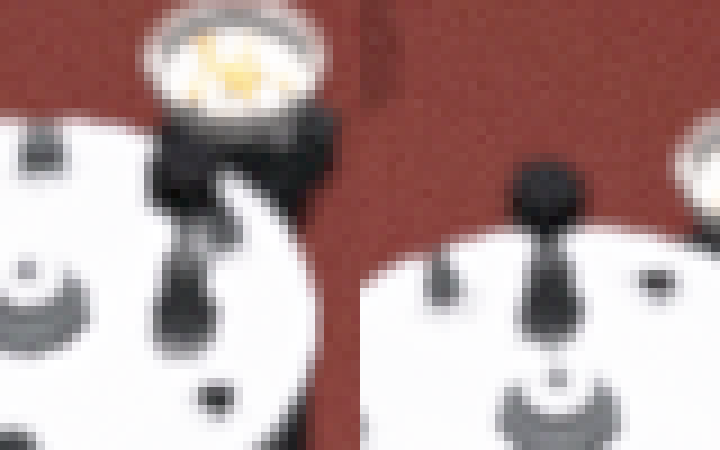

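drive_tool --targets "34 -22 0 0 0; 34 -22 0 0 0; 34 -22 0 0 0; 34 -21 0 0 0; 0 0 40 0 0; 0 0 40 0 0; 0 0 40 0 0; 0 0 20 0 0"

```text
time_s: 20.75
tool_pos: [0.5602, -0.2331, 0.087]
tool_rot: [[0.93, 0.369, -0.004], [0.369, -0.93, 0.002], [-0.003, -0.003, -1.0]]
wrist_force: [-0.7, 0.1, 0.2]
finger_gap: 0.0001
```

drive_tool --targets "0 0 3 0 0; 0 0 2 0 0; 0 0 1 0 0; 0 0 0 0 0; 0 0 0 0 0"

```text
time_s: 21.17
tool_pos: [0.5631, -0.2354, 0.0871]
tool_rot: [[0.93, 0.367, 0.003], [0.367, -0.93, -0.001], [0.002, 0.002, -1.0]]
wrist_force: [0.4, 0.2, -0.2]
finger_gap: 0.0002
```

```bash
python3 - <<'E'
from h import *
s=arm.sense();print(s["time_s"],s["tool_pos"],s["wrist_force"])
p=optics.get_image("wrist");save(p,"w7.png")
E
```

```text
21.1667 [ 0.56313466 -0.23544036  0.08714   ] [ 0.37243672  0.22205311 -0.24685661]
```

View pics/w7.png

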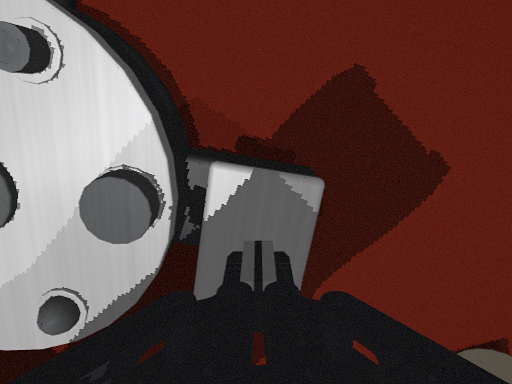

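The tips are over the rest's top (fingers end near (258,243), rest spans (200–325, 160–300)). Lowering gently to touch.

drive_tool --targets "0 0 2 0 0; 0 0 2 0 0; 0 0 2 0 0; 0 0 1 0 0; 0 0 0 0 0; 0 0 0 0 0"

```text
time_s: 21.72
tool_pos: [0.562, -0.2349, 0.0782]
tool_rot: [[0.93, 0.367, -0.0], [0.367, -0.93, 0.0], [-0.0, -0.0, -1.0]]
wrist_force: [0.2, 0.4, 0.1]
finger_gap: 0.0001
```

drive_tool --targets "0 0 0.5 0 0; 0 0 0 0 0; 0 0 0 0 0"

```text
time_s: 21.97
tool_pos: [0.562, -0.2349, 0.0781]
tool_rot: [[0.93, 0.367, 0.0], [0.367, -0.93, 0.0], [0.0, 0.0, -1.0]]
wrist_force: [-1.0, 1.4, 4.6]
finger_gap: -0.0001
```

drive_tool --targets "0 0 0.5 0 0; 0 0 0 0 0; 0 0 0 0 0"

```text
time_s: 22.22
tool_pos: [0.5621, -0.235, 0.0781]
tool_rot: [[0.93, 0.367, 0.0], [0.367, -0.93, -0.0], [0.0, 0.0, -1.0]]
wrist_force: [-3.2, 1.1, 9.3]
finger_gap: -0.0
```

drive_tool --targets "0 0 0.5 0 0; 0 0 0 0 0; 0 0 0 0 0"

```text
time_s: 22.47
tool_pos: [0.562, -0.235, 0.0781]
tool_rot: [[0.93, 0.367, 0.001], [0.367, -0.93, -0.0], [0.001, 0.001, -1.0]]
wrist_force: [-5.0, 1.6, 13.5]
finger_gap: 0.0001
```

drive_tool --targets "0 0 -5 0 0; 0 0 -30 0 0; 0 0 -40 0 0; 0 0 -40 0 0; -20 30 0 0 0; -20 30 0 0 0; -20 30 0 0 0; 0 0 0 0 0"

```text
time_s: 23.13
tool_pos: [0.5381, -0.346, 0.1916]
tool_rot: [[0.932, 0.363, 0.0], [0.363, -0.932, -0.002], [-0.001, 0.002, -1.0]]
wrist_force: [0.1, 2.0, -0.1]
finger_gap: 0.0001
```

drive_tool --targets "-25 25 0 0 0; 0 0 0 0 0; 0 0 0 0 0; 0 0 0 0 0"

```text
time_s: 23.47
tool_pos: [0.5251, -0.3731, 0.1915]
tool_rot: [[0.93, 0.366, -0.0], [0.366, -0.93, 0.001], [-0.0, -0.001, -1.0]]
wrist_force: [-0.1, -0.4, 0.1]
finger_gap: -0.0001
```

```bash
python3 - <<'E'
from h import *
p=optics.get_image("top");save(p,"top8.png")
a=cv2.imread("pics/top0.png").astype(int);b=cv2.imread("pics/top6.png").astype(int)
for n in("mallet","rivet_tin","bench_block"):print(n,[np.round(r["position"],1) for r in optics.look_for(p,n)[:1]])
print(arm.sense()["time_s"],arm.sense()["wrist_force"],arm.sense()["tool_pos"]);arm.sign_off()
E
```

```text
mallet []
rivet_tin [array([101.4, 159.5])]
bench_block []
23.6667 [-0.10538094  0.55061582 -0.1689706 ] [ 0.52562503 -0.37226609  0.19182619]
the job is handed in; nothing more can be done
```

I gripped the pin's knob and turned the disc about 92° anticlockwise, the shorter way, until the flat die stood at the strap rest. I then felt for the slot under light pressure. It lay about 5° further round anticlockwise. I pushed the pin down to a hard stop, let go and backed away. The job was handed in at 23.7 s.

**What the checks showed:**
- **Pin depth:** Shut fingertips met the knob's top at 0.130 m, which is the height for a pin fully home. It did not give under 18 N. A light touch on the strap rest read 0.0781 m against its stated 0.078 m, so the height reading can be trusted.
- **Locking:** Before I let go, the disc gave only about 0.4 mm when nudged either way.
- **Forces:** The most I put on the pin was about 24 N, under the 30 N that scars the plate.
- **Die position:** The last clear top view puts the flat die about 5° past square to the rest, within the 10° allowed for the slot.

**What did not agree:**
- **Downward travel:** With the knob gripped, I measured only about 12–13 mm of downward travel. That fits only if the pin started about 2 mm down. It also does not sit well with the height at which I first felt contact. I relied on the direct touch of the knob's top instead.
- **Other items:** In the last picture the networks found the tin in place but not the mallet or the block. I touched neither.

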